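# Fit the corner brush to the power scrubber and hold it home

### The job

Take the pointed, cone-shaped brush head out of the storage block and fit it to the power scrubber standing in its dock: turn the head until its cross-shaped stem meshes with the cross-shaped socket, and slide it down fully home, hub flush on the drive. The spring in the socket pushes the head back out until someone closes the lock, so finish while still holding the head pressed fully home and do not let go. Leave the other two heads and everything else standing where they are.

Things in the scene. Friction and masses are not known exactly. Their poses are not given: they have to be found in the camera images.
- cone_head: The head to fit: grey hub 42 x 42 mm, 34 mm tall, with a cream bristle cone on top (38 mm wide at its foot, 30 mm tall; the only pointed one). Origin: centre of the hub's underside; z up, x and y square to the hub's flats (hub z 0 to 34 mm). Grip two facing flats from above. 80 to 150 g. Starts upright in a rack hole, any yaw, stem down, hub resting on the rack's top.
- stem_tip (a point): Lower tip of the cone head's steel stem, 34 mm below the hub's underside, axes as the head. Stem from the hub down: 22 mm of cross (two bars, each 28 mm across and 7 mm thick, arms pointing at the middles of the hub's sides), then a round pilot 12 mm thick, its last 8 mm tapering to 4 mm.
- unit: The power scrubber, fixed: white round body, 72 mm wide at its upper collar, standing in a grey dock 120 x 115 x 22 mm. Origin under the dock's centre, on the table; the socket faces up on its axis, 136 mm above. The collar's rim is 2 mm below the spindle's face.
- spindle: Square aluminium drive block, 38 x 38 mm, in the collar. Origin: centre of its top face; z up. Cross-shaped socket, 40 mm deep: slots 31 mm across, 9.5 mm wide, along x and y (to the middles of the block's sides). Any quarter turn fits, 5 degrees play; turned wrongly, the hub stops 22 mm above the face. Any yaw; stiff (0.5 N m). Home: the hub rests on it, head's origin on this origin.
- plunger (a joint): Spring plunger (black, 11 mm wide) in the middle of the socket: 0 = up, its top 22 mm below the mouth; grows as it is pushed down (m). The stem's tip meets it with the hub 12 mm above home; it reads 0.012 at home. It pushes with 4 N at first, 9 N at home, more than the head's weight: if released, the head rises again by about 10 mm.
- rack: Storage block of pale wood, fixed, 100 x 330 x 45 mm, with three round holes 33 mm wide and 40 mm deep in a row along its y axis, 105 mm apart, the middle one in its centre. Origin: centre of its underside, on the table. Each hole holds a brush head; which one is in which hole changes.
- disc_head: Brush head with the same hub and stem, but a flat black rubber disc on top, 60 mm wide, 12 mm thick. Origin as for the cone head. Stays in the rack.
- cup_head: Brush head with the same hub and stem, but a hollow cup-shaped ring of bristle on top, 40 to 50 mm wide, 22 mm tall. Origin as for the cone head. Stays in the rack.
- spray_a: Amber spray bottle with black trigger head, 74 mm wide, 205 mm tall, at the robot's right. Origin under its centre. Bystander.
- spray_b: A second amber spray bottle like it, beside it. Origin under its centre. Bystander.
- jar: Glass jar with a wooden lid, 84 mm wide, 120 mm tall, far left. Origin under its centre. Bystander.
- palm_brush: Wooden palm brush, 58 mm wide, 66 mm tall, bristles down, beyond the scrubber and the rack. Origin under its centre. Bystander.
- tin: Open steel tin, 72 mm wide, 42 mm tall, close to the robot between scrubber and rack. Origin under its centre. Bystander.
- dish_brush: Long-handled dish brush lying on the table to the robot's left, beyond the end of the rack. Origin under its middle. Bystander.
Not all that is in view belongs to the job. Leave any orange or purple look-alike of the cone_head alone.

How it is judged:
By the outcome, as a careful person would: the job done as asked, in the order asked, and still so for the second after the job is handed in, while the arm keeps its last pose, push and grip.
It also fails if it takes over 37 s, if anything falls off the work surface, if the arm or the gripper's body presses on something with over 40 N, if the wrist force passes 120 N, or if a joint passes its speed limit or range.

### The arm

A 6-joint arm with a two-finger parallel gripper is mounted at the origin on the work surface. World frame = base frame: x ahead of the robot, y to its left, z up, the work surface at z = 0. Lengths are in m, angles in rad, forces in N, time in s.
With the tool pointing down it reaches from about 0.425 to 0.95 m from the base axis. Payload 3.5 kg.
Tool frame: the origin (TCP) lies at the very end of the fingers, on their centre line; the grasp point (between the pads) lies 19 mm behind it; z points along the fingers, y is the line along which they close (so a half turn about z gives the same grasp; the last joint's range is limited). The gripper opens to 85 mm and grips with 20 to 120 N. Pads are 22 mm wide; open, the fingers measure 114 mm over their backs; the gripper's body (76 mm by 85 mm) begins 54 mm behind the grasp point. The pads swing forward as they close: fully open they stand 13 mm farther back than shut.
Start: joints at [1.071, 0.286, 1.577, -0, 1.279, -0.15], TCP at [0.231, 0.634, 0.231] pointing down, gripper open.
Joint ranges: [-2.77, 2.77], [-0.9, 2.22], [0.21, 2.48], [-1.53, 4.67], [0.24, 2.81], [-2.84, 2.84]. Speed limits (rad/s): [2.79, 2.79, 3.14, 3.14, 3.14, 3.14].

### API

Orientations are given as a unit quaternion [x, y, z, w].
In Python, from plant import arm gives the robot as it stands. Calls block until the motion is done:
- arm.movep(position, orientation): joint-space move of the TCP to a pose.
- arm.move_l(position, orientation=None, speed=0.15): straight line of the TCP; orientation=None keeps the orientation; speed is the mean speed in m/s.
- arm.set_joints(angles): joint-space move.
- arm.ungrasp() and arm.grasp(): open the fingers fully, or close them until they stop; the grip force is fixed at half the most.
- arm.sleep(seconds).
- arm.ik(position, orientation): joint angles nearest the present ones, or None.
- arm.snapshot(name): name is "scene" or "side" or "wrist"; returns a dict with "img" (384x512x3 uint8, blue, green, red), "K" (3x3 intrinsics, pixels), "pose" (4x4, takes a point from camera to world coordinates); the wrist camera has in their place "T_tool_cam" (4x4, takes a point from camera to tool coordinates, whose origin is the TCP and whose axes are the flange's). Camera axes: x right, y down, z forward; pixel columns grow to the right and rows downward; lengths in m; the calibration is good to about 2 mm. A picture is of the moment at which its call begins: read the wrist's pose just before it. There is no depth.
A pose or a line that the arm cannot do raises arm.PlanningError and nothing moves.
- arm.sign_off(): hands the job in; it is judged then, once.
Readings, each from a call of its own:
- arm.get_clock(): time.
- arm.get_qpos(): joint angles.
- arm.get_dq(): joint speeds.
- arm.get_tau(): joint torques, N m.
- arm.get_eef_pos(): TCP position.
- arm.get_tcp_rot(): TCP orientation.
- arm.get_ft_force(): force on the tool from outside, world axes, zero at the start.
- arm.get_wrist_torque(): the same for the moment, N m.
- arm.get_opening(): finger opening in m.
- arm.get_grasp_force(): force on a finger pad.
Only numpy, scipy, OpenCV 4.12 (cv2) and the standard library are available. Lean on these libraries where they do the work, as an engineer would, in place of code of your own. Each camera call takes 0.05 s, during which the arm holds its last target. There are 200 camera calls.

## Working session

There is one attempt and no reset: what is moved stays moved. The work goes in short steps, each a Python script; the robot and the scene stay as the last script left them, time stands still between calls to the robot, and variables do not carry over. Pictures are saved under pics/ and viewed, at most 10 in all, crops included, and the job is handed in when it is done.

```bash
mkdir -p pics; ls
python3 - <<'E'
from plant import arm
import cv2,numpy as np
np.set_printoptions(precision=4,suppress=True)
for n in("scene","side"):
    s=arm.snapshot(n); cv2.imwrite(f"pics/{n}0.png",s["img"]); print(n,s["K"],s["pose"])
s=arm.snapshot("wrist"); print(s["K"],s["T_tool_cam"]); cv2.imwrite("pics/w0.png",s["img"])
print(arm.get_tcp_rot(),arm.get_clock(),arm.get_ft_force())
E
```

```text
pics
scene [[388.0127   0.     256.6309]
 [  0.     388.0127 189.809 ]
 [  0.       0.       1.    ]] [[-0.539   0.69   -0.483   1.1425]
 [ 0.8423  0.4444 -0.3051  0.3258]
 [ 0.0041 -0.5713 -0.8207  1.062 ]
 [ 0.      0.      0.      1.    ]]
side [[364.9024   0.     250.0182]
 [  0.     364.9024 186.9986]
 [  0.       0.       1.    ]] [[ 0.8534 -0.2809  0.439   0.0319]
 [-0.5211 -0.4422  0.73   -0.9294]
 [-0.011  -0.8518 -0.5238  0.7348]
 [ 0.      0.      0.      1.    ]]
[[319.5949   0.     251.6688]
 [  0.     319.5949 197.5695]
 [  0.       0.       1.    ]] [[ 0.0007 -0.9587 -0.2845  0.0719]
 [ 1.      0.0009 -0.0009  0.0006]
 [ 0.0011 -0.2845  0.9587 -0.1433]
 [ 0.      0.      0.      1.    ]]
[ 0.174   0.9847 -0.0009 -0.0003] 0.15 [ 0.4694 -1.2131 -0.2454]
```

View pics/scene0.png

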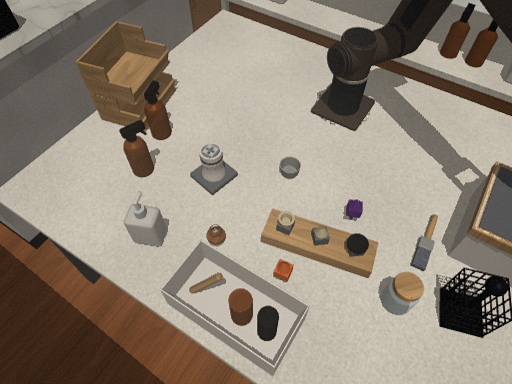

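View pics/side0.png

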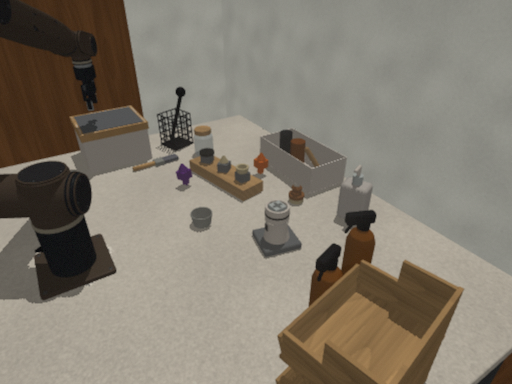

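Scene view candidates: the cup ring at (286,222), a pointed cream head at (321,235) in the middle hole, the black disc at (358,243), a purple look-alike at (354,209) and an orange one at (284,270). I choose (321,235). The spindle is at about (210,152). Next I check the choice in a crop and get rough positions.

```bash
cat > h.py <<'E'
from plant import arm
import cv2,numpy as np
from scipy.spatial.transform import Rotation as R
np.set_printoptions(precision=4,suppress=True)
def onplane(px,K,T,z):
    d=T[:3,:3]@np.linalg.solve(K,[px[0],px[1],1.]); o=T[:3,3]
    return o+d*(z-o[2])/d[2]
def down(yaw): # tool down, tool x axis at world angle yaw
    return (R.from_euler('z',yaw)*R.from_quat([1,0,0,0])).as_quat()
def wrist(name):
    T=np.eye(4);T[:3,:3]=R.from_quat(arm.get_tcp_rot()).as_matrix();T[:3,3]=arm.get_eef_pos()
    s=arm.snapshot("wrist");cv2.imwrite(f"pics/{name}.png",s["img"])
    T=T@s["T_tool_cam"];np.savez(name,K=s["K"],T=T);return s["K"],T,s["img"]
E
python3 - <<'E'
from h import *
s=arm.snapshot("scene");K,T=s["K"],s["pose"]
for n,p,z in(("cone",(321,236),.079),("cup",(286,222),.08),("disc",(358,243),.085),("spin",(210,152),.136),("purple",(354,209),.03),("tin",(290,168),.02)):
    print(n,onplane(p,K,T,z))
im=s["img"]
a=cv2.resize(im[200:270,260:385],None,fx=6,fy=6,interpolation=cv2.INTER_CUBIC)
cv2.imwrite("pics/crop.png",a)
print(R.from_quat(arm.get_tcp_rot()).as_matrix())
E
```

```text
cone [0.5998 0.2013 0.079 ]
cup [0.6145 0.0944 0.08  ]
disc [0.5667 0.2995 0.085 ]
spin [ 0.5553 -0.2181  0.136 ]
purple [0.4315 0.2384 0.03  ]
tin [ 0.3914 -0.0148  0.02  ]
[[-0.9394  0.3428 -0.0007]
 [ 0.3428  0.9394 -0.0013]
 [ 0.0002 -0.0014 -1.    ]]
```

View pics/crop.png

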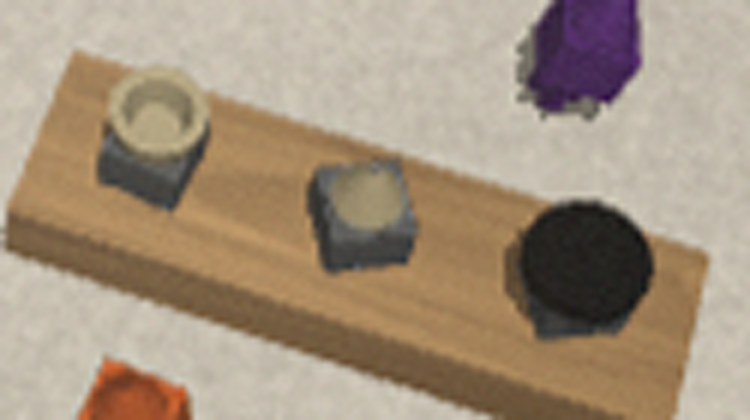

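The crop shows the middle head at crop (365,215): grey hub with a solid pointed cream cone. The left one is a hollow cup and the right one a black disc, so the choice holds. Now close wrist looks at the head and the spindle.

Run:
```python
from h import *
arm.movep([.60,.20,.24],down(np.deg2rad(180)));print(arm.get_clock())
K,T,a=wrist("cone1")
arm.movep([.555,-.218,.27],down(np.deg2rad(180)));print(arm.get_clock(),arm.get_qpos())
K,T,b=wrist("spin1")
cv2.imwrite("pics/both.png",cv2.resize(np.vstack([a,b])[:, :],(512,768))[:,:])
```

```text
2.25
3.8583 [-0.5427  0.0866  1.7358  0.0004  1.3195 -2.1149]
```

View pics/cone1.png

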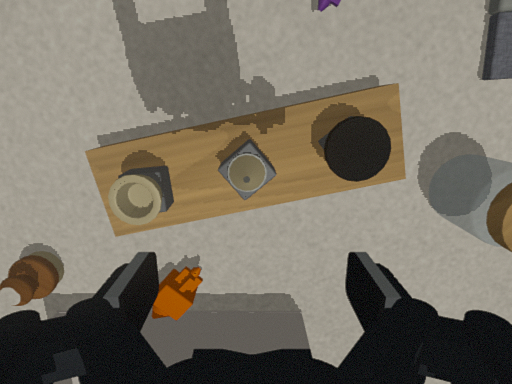

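View pics/spin1.png

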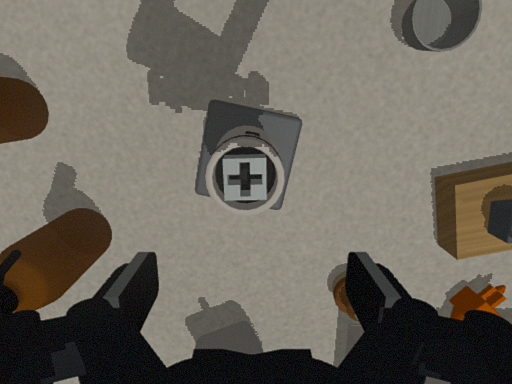

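The cone view shows the hub top as a diamond centred near (247,172), yaw about 45° in the image. The spindle view shows the bright square with its cross at about (245,177), turned by only a degree or two. One zoomed composite will give exact corners.

Run:
```python
from h import *
a=cv2.imread("pics/cone1.png")[130:210,207:287];b=cv2.imread("pics/spin1.png")[138:218,205:285]
z=lambda i:cv2.resize(i,(400,400),interpolation=cv2.INTER_CUBIC)
cv2.imwrite("pics/zoom.png",np.hstack([z(a),z(b)]))
d=np.load("spin1.npz")
im=cv2.imread("pics/spin1.png");hsv=cv2.cvtColor(im,cv2.COLOR_BGR2HSV)
for p in((230,190),(245,160),(262,170),(245,178)):print(p,im[p[1],p[0]],im[p[1]+5,p[0]])
```

```text
(230, 190) [146 149 145] [143 148 141]
(245, 160) [149 153 148] [36 36 37]
(262, 170) [145 150 144] [126 129 123]
(245, 178) [43 45 44] [37 36 36]
```

View pics/zoom.png

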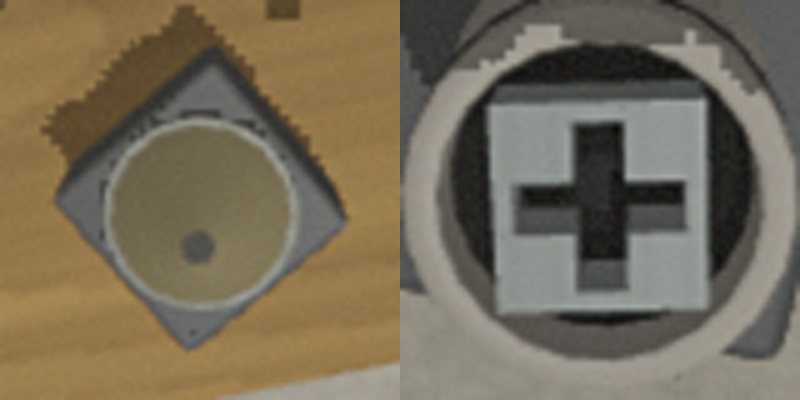

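The zoom's left half gives the hub top face corners at about (210,63), (345,217), (190,348) and (58,200). The right half gives the spindle's top corners at about (488,103), (706,98), (710,310) and (495,313), with the cross along its sides. Now convert to world.

Run:
```python
from h import *
for n,o,z,c in(("cone1",(207,130),.079,[(210,63),(345,217),(190,348),(58,200)]),("spin1",(205,138),.136,[(88,103),(306,98),(310,310),(95,313)])):
    d=np.load(n+".npz")
    P=np.array([onplane(((x+.5)/5-.5+o[0],(y+.5)/5-.5+o[1]),d["K"],d["T"],z)for x,y in c])[:,:2]
    e=np.roll(P,-1,0)-P
    print(n,P.mean(0),np.linalg.norm(e,axis=1)*1e3,np.rad2deg(np.arctan2(e[:,1],e[:,0]))%90, d["T"][:3,3])
for x in (-45,45,135,-135,-179,179,90,-90):
    for nm,p in(("g",[.60,.201,.08]),("s",[.557,-.216,.16])):
        print(x,nm,arm.ik(p,down(np.deg2rad(x))))
```

```text
cone1 [0.5916 0.1962] [39.5349 40.277  39.2312 39.5303] [41.477  41.3825 40.3853 41.8312] [0.5279 0.201  0.3833]
spin1 [ 0.5487 -0.2231] [38.0491 38.6499 38.988  38.3241] [1.4349 1.9063 0.9506 0.5086] [ 0.4835 -0.2169  0.4132]
-45 g [ 0.1631  0.3548  1.7863 -0.      1.0005  2.5193]
-45 s [-0.5396  0.1854  1.8331 -0.      1.1231  1.8165]
45 g [ 0.1631  0.3548  1.7863 -0.      1.0005  0.9485]
45 s [-0.5396  0.1854  1.8331 -0.      1.1231  0.2458]
135 g [ 0.1631  0.3548  1.7863 -0.      1.0005 -0.6223]
135 s [-0.5396  0.1854  1.8331 -0.      1.1231 -1.325 ]
-135 g [ 0.1631  0.3548  1.7863 -0.      1.0005 -2.1931]
-135 s None
-179 g [ 0.1631  0.3548  1.7863 -0.      1.0005 -1.4251]
-179 s [-0.5396  0.1854  1.8331 -0.      1.1231 -2.1279]
179 g [ 0.1631  0.3548  1.7863 -0.      1.0005 -1.3902]
179 s [-0.5396  0.1854  1.8331 -0.      1.1231 -2.093 ]
90 g [ 0.1631  0.3548  1.7863 -0.      1.0005  0.1631]
90 s [-0.5396  0.1854  1.8331 -0.      1.1231 -0.5396]
-90 g None
-90 s [-0.5396  0.1854  1.8331 -0.      1.1231  2.6019]
```

Head yaw is 41.3° mod 90 and spindle yaw is 1.2° mod 90. The clearance is about 1 mm, so I take one spindle view with the wrist turned half round to cancel the hand-eye offset.

Run:
```python
from h import *
arm.movep([.555,-.218,.27],down(np.deg2rad(1)));print(arm.get_clock(),arm.get_eef_pos())
K,T,b=wrist("spin2")
uv=K@np.linalg.inv(T)[:3]@np.array([.5487,-.2231,.136,1]);u,v=(uv[:2]/uv[2]).astype(int);print(u-40,v-40)
d=np.load("cone1.npz");print(onplane((207+(198.5)/5-.5,130+247.5/5-.5),d["K"],d["T"],.109))
cv2.imwrite("pics/zoom2.png",cv2.resize(b[v-40:v+40,u-40:u+40],(400,400),interpolation=cv2.INTER_CUBIC))
```

```text
6.5417 [ 0.555  -0.2179  0.27  ]
217 154
[0.5921 0.1962 0.109 ]
```

View pics/zoom2.png

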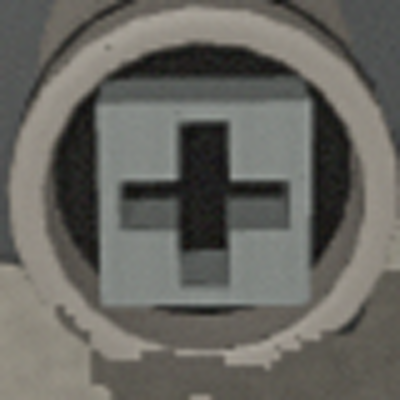

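Spindle top corners are at about (98,100), (308,97), (310,302) and (101,305), with the cross centred near (204,203). Now solve for the hand-eye offset, then grasp.

Run:
```python
from h import *
f=lambda n,o,x,y,z:onplane(((x+.5)/5-.5+o[0],(y+.5)/5-.5+o[1]),np.load(n+".npz")["K"],np.load(n+".npz")["T"],z)[:2]
P1=f("spin1",(205,138),200.3,206.5,.136);P2=f("spin2",(217,154),203.8,203,.136)
c=np.array([f("spin2",(217,154),x,y,.136) for x,y in[(98,100),(308,97),(310,302),(101,305)]]);e=np.roll(c,-1,0)-c
S=(P1+P2)/2;off=S-P1;H=np.array([.5918,.1962])+off
print(P1,P2,S,off,H,np.rad2deg(np.arctan2(e[:,1],e[:,0]))%90)
np.savez("goal",S=S,H=H)
q=down(np.deg2rad(131.3))
arm.movep([*H,.15],q)
arm.move_l([*H,.052],speed=.12)
print(arm.get_clock(),arm.get_eef_pos(),arm.get_ft_force())
arm.grasp();print(arm.get_clock(),arm.get_opening(),arm.get_grasp_force(),arm.get_ft_force())
```

```text
[ 0.5484 -0.223 ] [ 0.5488 -0.2231] [ 0.5486 -0.2231] [ 0.0002 -0.    ] [0.592  0.1962] [1.8837 2.9676 1.9154 1.0823]
9.15 [0.5928 0.1962 0.053 ] [ 0.7823  1.2062 -0.1112]
9.625 0.04090974946742193 63.03824186325073 [-0.0144 -0.669   2.5776]
```

Run:
```python
from h import *
g=np.load("goal.npz");S=g["S"];q=down(np.deg2rad(91.6))
p=arm.get_eef_pos();arm.move_l([p[0],p[1],.17],speed=.15)
print(arm.get_clock(),arm.get_opening(),arm.get_ft_force())
arm.movep([*S,.20],q);arm.sleep(.2)
f0=np.array(arm.get_ft_force());print(arm.get_clock(),arm.get_eef_pos(),S,f0,arm.get_opening())
for z in(.180,.172,.166,.162):
    arm.move_l([*S,z],speed=.06)
    f=arm.get_ft_force()-f0;print(z,arm.get_clock(),arm.get_eef_pos(),f,arm.get_wrist_torque())
    if abs(f[2])>12: break
s=arm.snapshot("side")["img"]
cv2.imwrite("pics/ins.png",cv2.resize(s[170:260,230:330],None,fx=6,fy=6,interpolation=cv2.INTER_CUBIC))
```

```text
10.5583 0.04112540236760314 [ 0.0296 -0.3067 -1.0718]
12.3167 [ 0.549  -0.2221  0.1999] [ 0.5486 -0.2231] [-0.4089  0.4111 -1.3855] 0.041041058360967414
0.18 12.8 [ 0.5482 -0.2229  0.1791] [-0.2864 -0.4937  0.7856] [ 0.0258 -0.0079  0.0189]
0.172 13.0833 [ 0.5483 -0.2229  0.1714] [ 0.5113 -0.5904  1.4192] [-0.0236  0.0143  0.0086]
0.166 13.3333 [ 0.5483 -0.2229  0.1654] [ 0.5553 -1.6565 -0.9121] [-0.0083  0.0166  0.0062]
0.162 13.5833 [ 0.5484 -0.223   0.1616] [0.0253 0.0113 0.3165] [ 0.007  -0.0314  0.0229]
```

View pics/ins.png

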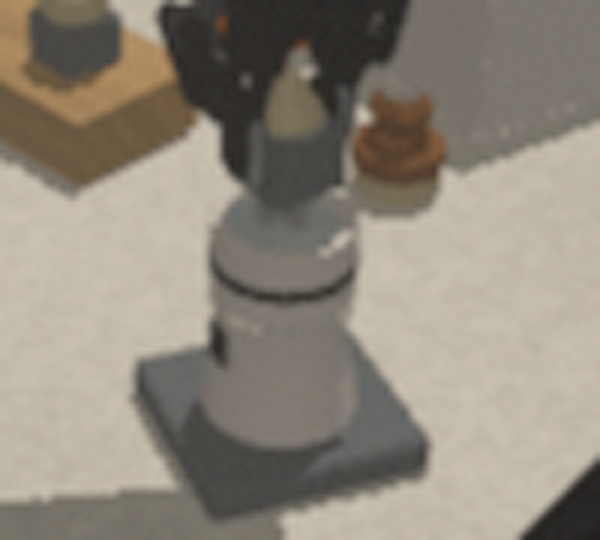

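The crop shows the cone head gripped upright over the collar at (295,150), its stem entering the socket at (285,215). The forces are near zero and the cross is already past the mouth, so I press it home.

Run:
```python
from h import *
S=np.load("goal.npz")["S"]
f0=np.array([-.4,.4,-1.4]);z=.160
while z>.136:
    arm.move_l([*S,z],speed=.05);arm.sleep(.1)
    f=arm.get_ft_force()-f0;p=arm.get_eef_pos()
    print(round(z,4),round(arm.get_clock(),2),p,f)
    if f[2]>25 or np.hypot(*f[:2])>15: break
    z-=.004 if z>.1475 else .001
print(arm.get_opening(),arm.get_wrist_torque())
s=arm.snapshot("side")["img"]
cv2.imwrite("pics/ins2.png",cv2.resize(s[170:260,230:330],None,fx=6,fy=6,interpolation=cv2.INTER_CUBIC))
```

```text
0.16 13.98 [ 0.5486 -0.2231  0.16  ] [ 0.6763 -0.4797  0.6325]
0.156 14.33 [ 0.5486 -0.2231  0.156 ] [ 0.6786 -1.0979 -0.0401]
0.152 14.68 [ 0.5489 -0.2233  0.1527] [-0.265  -0.1483  6.0006]
0.148 15.03 [ 0.5489 -0.2233  0.1486] [-0.0307  0.7747  6.1118]
0.144 15.38 [ 0.5489 -0.2233  0.145 ] [-0.7074 -0.1265  8.2459]
0.143 15.73 [ 0.5489 -0.2233  0.1442] [-2.2016  0.4181  9.0448]
0.142 16.08 [ 0.549  -0.2234  0.1439] [-1.8013  1.0997 10.9925]
0.141 16.43 [ 0.549  -0.2234  0.1439] [-3.159   1.8108 14.598 ]
0.14 16.78 [ 0.549  -0.2234  0.1439] [-5.661   3.0904 17.4309]
0.139 17.13 [ 0.549  -0.2234  0.1438] [-8.0991  3.669  21.5927]
0.138 17.48 [ 0.5491 -0.2234  0.1438] [-8.6105  4.8852 25.2175]
0.04089451361140987 [ 0.804   1.7854 -0.0233]
```

View pics/ins2.png

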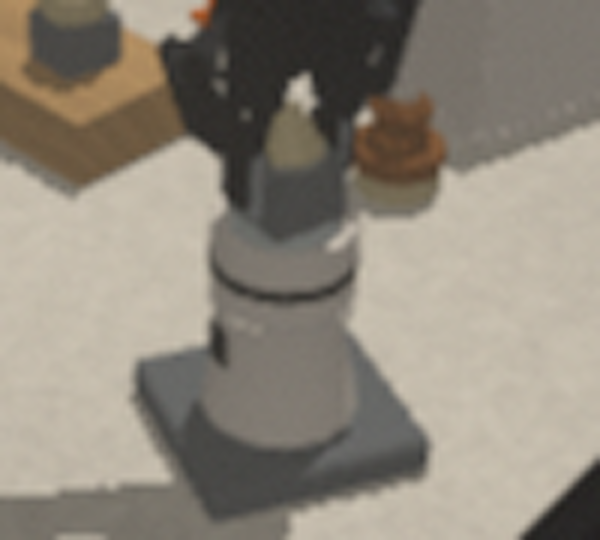

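The hub sits flush on the spindle at (295,215). The TCP stops hard at 0.1438, against 0.144 expected, with 25 N of push, so the head is fully home and held. I hand it in.

```bash
python3 -c "
from plant import arm
print(arm.sign_off(),arm.get_clock())"
```

```text
the job is handed in; nothing more can be done
the job is handed in; nothing more can be done
```

The cone head is meshed in the spindle and pressed fully home, still gripped and held with about 25 N; I handed the job in at about 17.5 s on the robot's clock, without touching anything else.

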